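# Slide the tall bottle home into its rack bay

### The job

Push the tall bottle across the worktop into the empty bay of the wooden rack (the bay with the bare felt disc on the worktop) until it stands upright against the rack's back panel. Push it gently with the fingers, low on its body (below half its height), so that it slides without tipping; do not grip, lift or carry it, and leave the other jars and things where they are.

Things in the scene. Friction and masses are not known exactly. Their poses are not given: they have to be found in the camera images.
- bottle: tall glass bottle with a narrow neck and a dark red cap, loose, standing upright on the worktop in front of the rack; a round body 58 mm in diameter, 206 mm tall, about 0.3 kg; it slides under a push of 1 to 3 N. Origin: centre of its underside. Its z axis points up.
- rack: light wooden rack, fixed, no floor: back panel 60 mm high, 242 wide; four dividers 45 mm high, 8 thick, making three 70 mm wide bays, centres at y = -78, 0, +78 mm in its frame. Its x axis points from the open front to the back panel, whose face is at x = +30 mm; dividers end at x = -20 mm. Origin: on the worktop, centre of the middle bay.
- disc: flat grey felt disc, 48 mm in diameter, under 1 mm thick, let into the worktop in the centre of the empty bay (x = 0 in the rack's frame); the bottle slides over it freely. Origin: its centre. A bottle against the back panel has its centre within about 2 mm of x = 0 (rack frame) and stands out about 9 mm in front of the dividers.
- spice_jar_tall: spice jar with a dark cap, 44 mm in diameter, 105 mm tall, loose, standing in another bay of the rack; to be left alone. Origin: centre of its underside.
- spice_jar_short: square-bodied spice jar with a yellow-brown cap, 42 mm wide, 96 mm tall, loose, standing in another bay of the rack; to be left alone. Origin: centre of its underside.
- tin: short tin with a gold-coloured lid, 75 mm in diameter, 58 mm tall, loose on the worktop to the left; to be left alone. Origin: centre of its underside.
- ramekin: small white ramekin, 69 mm in diameter, 46 mm tall, loose on the worktop to the right; to be left alone. Origin: centre of its underside.

How it is judged:
On the way:
1. the fingers push the bottle along the worktop (contact force between the fingers and bottle above 0.2 N and distance of bottle from where it was at the start of the episode above 0.02 m and height (world z) of bottle below 0.012 m), for 0.05 s.
At the end, for the whole second after the job is handed in: The bottle stands upright (within 0.08 rad) and at rest on the worktop in the empty bay, its centre within 14 mm of the disc's centre and at most about 8 mm short of touching the back panel; the two spice jars, the tin and the ramekin are within 20 mm of where they stood (horizontal distance between bottle and disc below 0.014 m and x of bottle in the frame of rack above -0.007 m and angle between bottle's own z axis and vertical below 0.08 rad and height (world z) of bottle below 0.006 m and linear speed of bottle below 0.02 m/s and distance of each of spice_jar_tall, spice_jar_short, tin, ramekin from where it was at the start of the episode below 0.02 m).
It fails at once if the bottle is tipped more than 0.3 rad (angle between bottle's own z axis and vertical above 0.3 rad).
It fails at once if the bottle is lifted off the worktop (more than 15 mm) (height (world z) of bottle above 0.015 m).
It fails at once if the bottle is gripped or pressed hard (more than 35 N from the fingers) (contact force between the fingers and bottle above 35 N).
It fails at once if the bottle is pushed above half its height (contact force between the fingers and bottle above 1 N and height (world z) of the grasp point above 0.115 m).
It fails at once if a spice jar, the tin or the ramekin is disturbed (moved more than 20 mm) (distance of any of spice_jar_tall, spice_jar_short, tin, ramekin from where it was at the start of the episode above 0.02 m).
It also fails if it takes over 72 s, if anything falls off the work surface, if the arm or the gripper's body presses on something with over 40 N, if the wrist force passes 120 N, or if a joint passes its speed limit or range.

### The arm

A 6-joint arm with a two-finger parallel gripper is mounted at the origin on a cart in front of the work surface, level with it; the furniture and walls round the work are solid. World frame = base frame: x ahead of the robot, y to its left, z up, the work surface at z = 0. Lengths are in m, angles in rad, forces in N, time in s.
With the tool pointing down it reaches from about 0.25 to 0.725 m from the base axis. Payload 9.7 kg.
Tool frame: the origin (TCP) lies on the mounting face of the last link; the fingertips stand 173 mm ahead of it and the grasp point (between the pads) lies 155 mm ahead of it; z points along the fingers, y is the line along which they close (so a half turn about z gives the same grasp; the last joint's range is limited). The gripper opens to 85 mm and grips with 20 to 120 N. Pads are 22 mm wide; open, the fingers measure 114 mm over their backs; the gripper's body (76 mm by 85 mm) begins 54 mm behind the grasp point. The pads swing forward as they close: fully open they stand 13 mm farther back than shut.
Start: joints at [0, 0.087, 0.176, 1.66, 0, 1.571], TCP at [0.55, 0, 0.405] pointing down, gripper open.
Joint ranges: [-3.13, 3.13], [-0.85, 1.81], [-1.15, 1.24], [-2.2, 2.28], [-1.44, 1.52], [-3.14, 3.14]. Speed limits (rad/s): [2.22, 2.22, 2.57, 3.14, 3.14, 3.14].

### API

Orientations are given as a rotation vector (axis times angle).
In Python, from plant import move_ptp, move_linear, movej, move_gripper, sleep, ik, state, capture, camera_params, MotionError, hand_in, regions_of gives the robot as it stands. The module is installed in compiled form; this text tells all that it offers. Calls block until the motion is done:
- move_ptp(position, orientation): joint-space move of the TCP to a pose.
- move_linear(position, rot=None, v=0.15): straight line of the TCP; rot=None keeps the orientation; v is the mean speed in m/s.
- movej(angles): joint-space move.
- move_gripper(opening, f_grip=None): opening from 0.0 (shut) to 1.0 (fully open); f_grip is the grip in N (None keeps the last); returns when the fingers have stopped.
- sleep(seconds).
- ik(position, orientation): joint angles nearest the present ones, or None.
- state(): the state.
- capture(name): name is "scene" or "side" or "wrist"; returns the picture (420x560x3 uint8, red, green, blue); there is no depth.
- camera_params(name): a dict with "fov_y" (degrees; the focal length in pixels is half the picture's height over the tangent of half this angle, whatever the lens; pixels are square), "cx", "cy" (the principal point, pixels), "rvec" (rotation vector, rad) and "tvec" (3), from world to camera coordinates, as OpenCV has them. Camera axes: x right, y down, z forward; pixel columns grow to the right and rows downward; lengths in m; the calibration is good to about 2 mm. A picture is of the moment at which its call begins: read the wrist's pose just before it. camera_params takes no time and is no camera call; for the wrist camera it gives the pose at the moment of the call.
A pose or a line that the arm cannot do raises MotionError and nothing moves.
- hand_in(): hands the job in; it is judged then, once.
Trained networks look in the newest picture that a camera, given by its name, has taken for a name from the list of things; names that differ only in an ending like _2 or _b are one class to them, and where a whole thing is asked for, a point or a joint stands for the part that bears it (a point fixed in the world has none). Each returns a list of dicts, best first, with "confidence" (0 to 1); they miss things now and then, are a little off and sometimes report something else, mostly with a low value. They report only what shows in the picture. A call takes as long as a camera call.
- regions_of(label, camera): "region" (420x560 bool, what is visible of it) and "rect" ([left, top, width, height] in pixels, round what is visible of it).
The state is a dict: "time_s": time; "qpos": joint angles; "dq": joint speeds; "joint_efforts": joint torques, N m; "eef_pos": TCP position; "orientation": TCP orientation; "force": force on the tool from outside, world axes, zero at the start; "torque": the same for the moment, N m; "width": opening from 0.0 (shut) to 1.0 (fully open); "grasp_force": force on a finger pad.
Only numpy, scipy, OpenCV 4.12 (cv2) and the standard library are available. Lean on these libraries where they do the work, as an engineer would, in place of code of your own. Each camera call takes 0.05 s, during which the arm holds its last target. There are 200 camera calls.

## Working session

There is one attempt and no reset: what is moved stays moved. The work goes in short steps, each a Python script; the robot and the scene stay as the last script left them, time stands still between calls to the robot, and variables do not carry over. Pictures are saved under pics/ and viewed, at most 10 in all, crops included, and the job is handed in when it is done.

```bash
mkdir -p pics; cat > h.py <<'E'
import numpy as np, cv2
from plant import *
def cam(n):
    p=camera_params(n); f=210/np.tan(np.radians(p['fov_y'])/2)
    K=np.array([[f,0,p['cx']],[0,f,p['cy']],[0,0,1]]); return K,np.array(p['rvec'],float),np.array(p['tvec'],float)
def ray(n,uv,z,c=None):
    K,r,t=c or cam(n); R=cv2.Rodrigues(r)[0]; d=R.T@np.linalg.inv(K)@[uv[0],uv[1],1]; o=-R.T@t
    return o+d*(z-o[2])/d[2]
def proj(n,P,c=None):
    K,r,t=c or cam(n); return cv2.projectPoints(np.array(P,float).reshape(-1,1,3),r,t,K,None)[0].reshape(-1,2)
def save(img,fn): cv2.imwrite('pics/'+fn,cv2.cvtColor(img,cv2.COLOR_RGB2BGR))
E
python3 - <<'E'
from h import *
ims=[]
for n in ['scene','side']:
    im=capture(n); save(im,n+'1.png')
    K,r,t=cam(n); print(n,K[0,0],(-cv2.Rodrigues(r)[0].T@t).round(3))
    for l in ['bottle','rack','disc','spice_jar_tall','spice_jar_short','tin','ramekin']:
        for d in regions_of(l,n)[:2]:
            x,y,w,h=d['rect']; print(l,round(d['confidence'],2),d['rect'],ray(n,(x+w/2,y+h),0).round(3))
print(state()['eef_pos'],state()['orientation'],state()['time_s'])
E
```

```text
scene 498.9366104651685 [-0.105 -0.665  0.51 ]
bottle 0.75 [263.8, 157.2, 29.6, 109.1] [ 0.494 -0.106  0.   ]
rack 0.97 [297.3, 193.0, 76.0, 51.2] [ 0.64 -0.13  0.  ]
disc 0.47 [339.6, 232.4, 21.3, 10.5] [ 0.667 -0.149  0.   ]
spice_jar_tall 0.69 [307.0, 180.9, 23.9, 53.8] [ 0.649 -0.079  0.   ]
spice_jar_tall 0.26 [297.7, 190.9, 77.9, 53.1] [ 0.643 -0.132  0.   ]
spice_jar_short 0.73 [287.4, 179.1, 10.3, 39.3] [0.667 0.014 0.   ]
tin 0.88 [144.8, 179.1, 30.7, 34.2] [0.468 0.249 0.   ]
tin 0.51 [287.6, 179.0, 9.0, 40.0] [0.664 0.013 0.   ]
ramekin 0.65 [335.1, 273.9, 43.3, 41.7] [ 0.473 -0.304  0.   ]
side 403.26499474400106 [ 0.268 -0.602  0.598]
bottle 0.92 [241.5, 169.5, 29.9, 95.7] [ 0.499 -0.114  0.   ]
rack 0.71 [270.9, 180.0, 102.5, 75.0] [ 0.629 -0.152  0.   ]
disc 0.54 [330.0, 236.7, 19.8, 12.6] [ 0.671 -0.155  0.   ]
spice_jar_tall 0.59 [305.8, 177.8, 20.9, 50.5] [ 0.662 -0.079  0.   ]
spice_jar_short 0.75 [280.3, 168.2, 25.0, 44.8] [ 0.643 -0.01   0.   ]
tin 0.81 [170.6, 141.1, 32.3, 34.6] [0.477 0.241 0.   ]
ramekin 0.87 [280.7, 305.1, 41.9, 44.7] [ 0.482 -0.314  0.   ]
[5.49986810e-01 4.11800681e-06 4.04713262e-01] [ 2.22142707e+00  2.22143593e+00 -4.21019871e-07] 0.8
```

View pics/scene1.png

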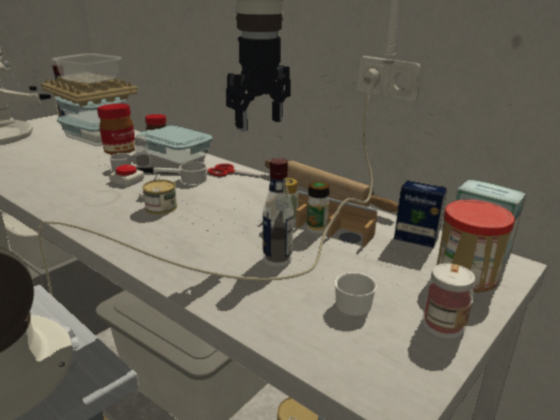

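View pics/side1.png

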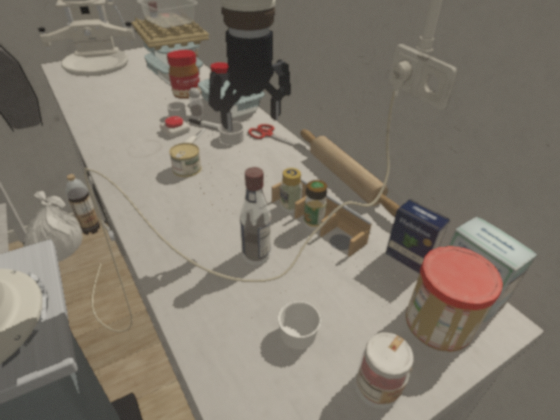

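The empty bay is the right-hand one: the disc is at about (350,237) in scene and (340,243) in side. The bottle stands at about (278,255) in scene, ahead and left of that bay. Next I'll get a closer wrist view to measure it.

```bash
python3 - <<'E'
from h import *
from scipy.spatial.transform import Rotation as R
move_ptp([0.44,-0.16,0.44],state()['orientation'])
c=cam('wrist'); im=capture('wrist'); save(im,'w1.png'); np.savez('w1.npz',K=c[0],r=c[1],t=c[2])
print((-cv2.Rodrigues(c[1])[0].T@c[2]).round(3),c[0][0,0])
for l in ['bottle','rack','disc','spice_jar_tall','spice_jar_short']:
    for d in regions_of(l,'wrist')[:2]:
        m=d['region']; yx=np.argwhere(m); u=yx[:,::-1].mean(0) if len(yx) else None
        print(l,round(d['confidence'],2),d['rect'],u, ray('wrist',u,0,c).round(3))
def tool(yaw,tilt):
    h=np.array([np.cos(yaw),np.sin(yaw),0]); z=h*np.sin(tilt)+np.array([0,0,-np.cos(tilt)])
    y=np.cross([0,0,1],h)*-1; return R.from_matrix(np.c_[np.cross(y,z),y,z])
for tilt in [30,45,60]:
  for s in [1,-1]:
    for p in [(.42,-.1,.045),(.64,-.14,.045)]:
      r=tool(-.1,np.radians(tilt)); 
      if s<0: r=r*R.from_euler('z',np.pi)
      tcp=np.array(p)-.173*r.as_matrix()[:,2]; q=ik(tcp,r.as_rotvec()); print(tilt,s,p,None if q is None else np.round(q,2))
E
```

```text
[ 0.441 -0.087  0.41 ] 309.27614596544566
bottle 0.88 [311.9, 85.7, 104.9, 64.7] [362.63979652 118.9497163 ] [ 0.548 -0.088  0.   ]
rack 0.61 [442.9, 21.6, 90.3, 179.5] [500.16602067 119.29344315] [ 0.723 -0.088  0.   ]
disc 0.69 [449.1, 144.1, 37.7, 30.9] [464.92641129 157.84576613] [ 0.686 -0.137  0.   ]
spice_jar_tall 0.59 [445.7, 63.1, 102.6, 50.6] [497.21090047  90.40853081] [ 0.712 -0.054  0.   ]
spice_jar_short 0.74 [441.0, 0.0, 97.2, 46.1] [481.24514339  19.62349676] [0.678 0.024 0.   ]
30 1 (0.42, -0.1, 0.045) [-0.3  -0.79 -0.93  0.91  0.1   2.97]
30 1 (0.64, -0.14, 0.045) [-0.25 -0.12 -0.51  0.67  0.07  3.01]
30 -1 (0.42, -0.1, 0.045) [-0.3  -0.79 -0.93  0.91  0.1  -0.17]
30 -1 (0.64, -0.14, 0.045) [-0.25 -0.12 -0.51  0.67  0.07 -0.13]
45 1 (0.42, -0.1, 0.045) None
45 1 (0.64, -0.14, 0.045) [-0.27 -0.29 -0.78  0.3   0.12  3.02]
45 -1 (0.42, -0.1, 0.045) None
45 -1 (0.64, -0.14, 0.045) [-0.27 -0.29 -0.78  0.3   0.12 -0.12]
60 1 (0.42, -0.1, 0.045) None
60 1 (0.64, -0.14, 0.045) [-0.28 -0.34 -1.02 -0.14  0.16  3.05]
60 -1 (0.42, -0.1, 0.045) None
60 -1 (0.64, -0.14, 0.045) [-0.28 -0.34 -1.02 -0.14  0.16 -0.09]
```

View pics/w1.png

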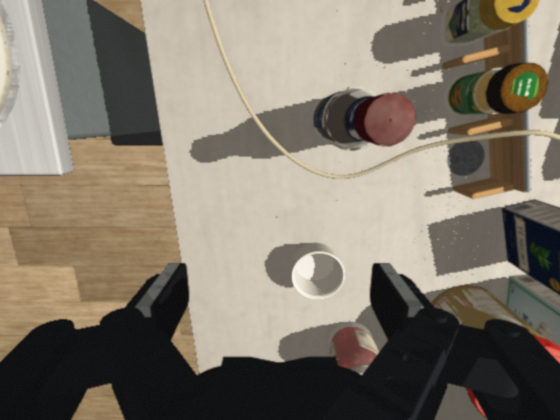

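The bottle's base is at about (345,118) and the empty bay's disc at (466,158), with the cord hanging in front of it. Next I'll overlay model hypotheses to fix the rack's yaw.

```bash
cat > ov.py <<'E'
from h import *
import sys
rx,ry,yaw,bx,by=map(float,sys.argv[1:6])
d=np.load('w1.npz'); c0=(d['K'],d['r'],d['t'])
def W(P): P=np.array(P,float); s,c=np.sin(yaw),np.cos(yaw); return np.c_[rx+c*P[:,0]-s*P[:,1], ry+s*P[:,0]+c*P[:,1], P[:,2]]
t=np.linspace(0,2*np.pi,60)
out=[]
for n,fn,box,k in [('wrist','w1.png',(300,0,250,210),3),('side','side1.png',(230,160,150,110),5),('scene','scene1.png',(255,150,130,125),5)]:
    c=c0 if n=='wrist' else cam(n); im=cv2.imread('pics/'+fn)
    x,y,w,h=box; im=cv2.resize(im[y:y+h,x:x+w],None,fx=k,fy=k,interpolation=cv2.INTER_CUBIC)
    def dr(P,col): cv2.polylines(im,[((proj(n,P,c)+.5-[x,y])*k).round().astype(int).reshape(-1,1,2)],False,col,1)
    dr(W(np.c_[.024*np.cos(t),-.078+.024*np.sin(t),0*t]),(0,255,0))
    for yy in [-.117,-.039,.039,.117]:
        for s in (-.004,.004): dr(W([[-.02,yy+s,0],[-.02,yy+s,.045],[.03,yy+s,.045]]),(0,255,255))
    dr(W([[.03,-.121,.06],[.03,.121,.06]]),(255,0,255))
    for z in (0,.1): dr(np.c_[bx+.029*np.cos(t),by+.029*np.sin(t),0*t+z],(0,0,255))
    dr(np.c_[bx+.015*np.cos(t),by+.015*np.sin(t),0*t+.206],(255,0,0))
    out.append(cv2.resize(im,(int(im.shape[1]*500/im.shape[0]),500)) if n!='wrist' else im)
cv2.imwrite(f'pics/ovw{sys.argv[6]}.png',out[0]); j=np.hstack(out[1:]); s=min(800/j.shape[1],1); cv2.imwrite(f'pics/ovs{sys.argv[6]}.png',cv2.resize(j,None,fx=s,fy=s))
E
python3 ov.py 0.667 -0.058 0.1 0.513 -0.087 1
```

```text
(no output)
```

View pics/ovw1.png

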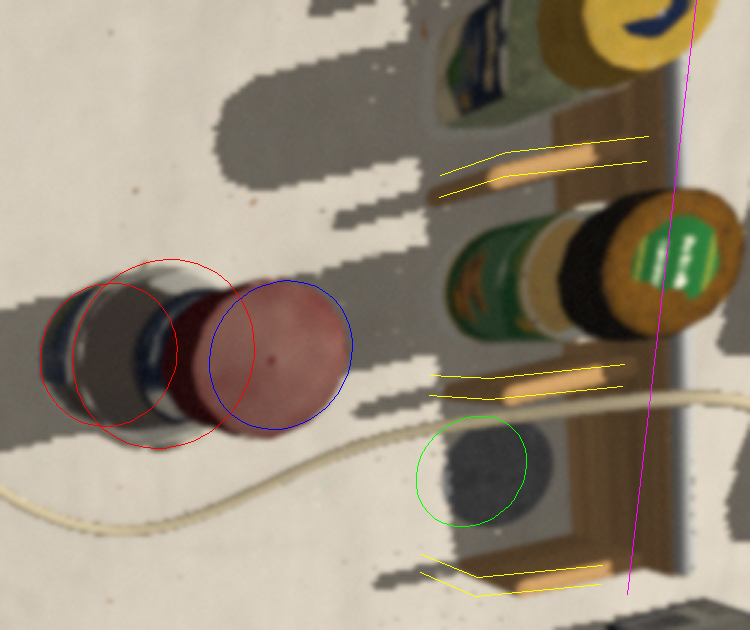

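View pics/ovs1.png

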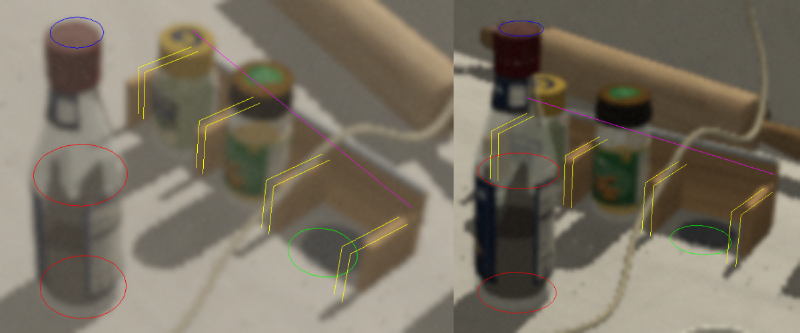

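```bash
cat > fit.py <<'E'
from h import *
from scipy.optimize import least_squares
d=np.load('w1.npz'); cs={'w':(d['K'],d['r'],d['t']),'s':cam('side'),'c':cam('scene')}
px={'w':lambda u,v:(300+u/3-.5,v/3-.5),'s':lambda u,v:(230+u/3.026-.5,160+v/3.026-.5),'c':lambda u,v:(255+(u-454)/2.662-.5,150+v/2.662-.5)}
L=[('w',496,473,0,-.078,0),('w',518,585,-.02,-.117,.045),('w',504,396,-.02,-.039,.045),('w',490,177,-.02,.039,.045),
('w',610,572,'b',-.117,.045),('w',605,378,'b',-.039,.045),('w',595,155,'b',.039,.045),
('s',330,243,0,-.078,0),('c',702,234,0,-.078,0),('s',425,192,'p',-.121,.06),('c',777,163,'p',-.121,.06),('w',685,575,'p',-.121,.06)]
def res(q):
    rx,ry,yaw,b,p=q; s,c=np.sin(yaw),np.cos(yaw); o=[]
    for n,u,v,x,y,z in L:
        x={'b':b,'p':p}.get(x,x)
        e=proj('',[rx+c*x-s*y,ry+s*x+c*y,z],cs[n])[0]-px[n](u,v); o.extend(e)
    return np.array(o)
r=least_squares(res,[.67,-.06,.1,.015,.035],loss='soft_l1'); q=r.x
print(q.round(4)); print(res(q).reshape(-1,2).round(1).tolist())
for n in cs: print(n,[ray('',px[n](*l[1:3]),0,cs[n]).round(4) for l in L if l[0]==n and l[3]==0])
print('disc',q[:2]+.078*np.array([np.sin(q[2]),-np.cos(q[2])]))
print('cam z axis wrist',cv2.Rodrigues(d['r'])[0][2])
E
python3 fit.py
```

```text
[ 0.6674 -0.0589  0.2378  0.0169  0.0346]
[[0.1, -1.0], [-0.4, 1.4], [0.1, 0.0], [0.0, 0.3], [-0.1, -1.3], [-0.7, -1.8], [0.0, -1.3], [1.6, 0.9], [2.3, 0.2], [1.3, -0.3], [1.7, 0.2], [-0.5, 0.3]]
w [array([ 0.6859, -0.1361,  0.    ])]
s [array([ 0.6844, -0.1309,  0.    ])]
c [array([ 0.6829, -0.1308,  0.    ])]
disc [ 0.68576069 -0.13474868]
cam z axis wrist [ 0.00127158 -0.28583224 -0.95827883]
```

```bash
cat > p.py <<'E'
from h import *
from scipy.spatial.transform import Rotation as R
def rot(yaw,tilt):
    h=np.array([np.cos(yaw),np.sin(yaw),0]); z=h*np.sin(tilt)+np.array([0,0,-np.cos(tilt)])
    y=np.cross([0,0,1],h); return R.from_matrix(np.c_[np.cross(y,z),y,z])
def tcp(tip,r): return np.asarray(tip)-.173*r.as_matrix()[:,2]
def look(cn='scene side',ref=None):
    for n in cn.split():
        capture(n); c=cam(n); o=-cv2.Rodrigues(c[1])[0].T@c[2]
        for d in regions_of('bottle',n)[:1]:
            x,y,w,h=d['rect']; g=ray(n,(x+w/2,y+h),0,c); v=(g-o)[:2]; print(n,round(d['confidence'],2),(g[:2]+.029*v/np.linalg.norm(v)).round(4),d['rect'])
E
python3 - <<'E'
from p import *
B=np.array([.511,-.088]); P=np.array([.622,-.148]); v=P-B; L=np.linalg.norm(v); v/=L; yaw=np.arctan2(v[1],v[0])
W=lambda s,z:[*(B+v*s),z]
for tilt in (45,40,35,30,25):
    r=rot(yaw,np.radians(tilt)); q=[ik(tcp(w,r),r.as_rotvec()) for w in (W(-.07,.16),W(-.065,.03),W(L-.033,.03))]
    print(tilt,[x is not None for x in q]) 
    if all(x is not None for x in q): break
print(q[1])
move_gripper(.3)
move_ptp(tcp(W(-.07,.16),r),r.as_rotvec())
move_linear(tcp(W(-.065,.03),r),v=.1)
print(state()['time_s'],state()['force'].round(2) if hasattr(state()['force'],'round') else state()['force'],state()['width'])
save(capture('side'),'side2.png')
E
```

```text
45 [False, False, True]
40 [True, True, True]
[ 0.10172911 -0.79737041 -1.03473449  0.72686289 -0.36987755  0.48032727]
4.95 [-1.18 -0.5  -0.63] 0.29532194070542295
```

View pics/side2.png

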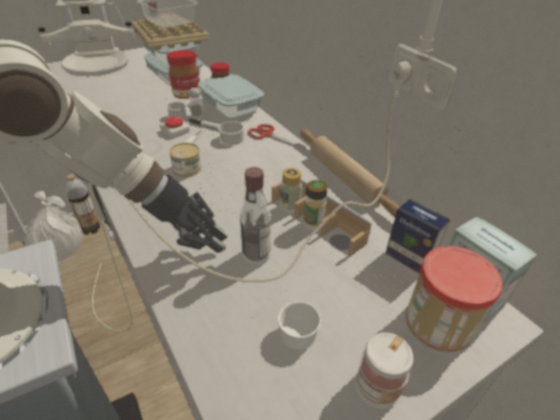

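The tool is behind and left of the bottle (255,240), with its fingertips at about (218,240), low and tilted as planned. I'll do the first push now.

```bash
python3 - <<'E'
from p import *
B=np.array([.511,-.088]); P=np.array([.622,-.148]); v=P-B; L=np.linalg.norm(v); v/=L; yaw=np.arctan2(v[1],v[0])
r=rot(yaw,np.radians(40)); f0=np.array(state()['force'])
for s in (-.045,-.033,-.02,0.0,.02,.04):
    move_linear(tcp([*(B+v*s),.03],r),v=.025); print(s,round(state()['time_s'],2),(np.array(state()['force'])-f0).round(2))
look('side scene')
save(capture('side'),'side3.png')
E
```

```text
-0.045 5.95 [-2.44 -0.93 -0.73]
-0.033 6.58 [-0.89  0.13 -1.12]
-0.02 7.25 [-0.98 -0.25 -0.6 ]
0.0 8.2 [-0.82  0.08 -1.93]
0.02 9.15 [-1.78  0.14 -2.03]
0.04 10.1 [-0.97  0.2  -1.57]
side 0.81 [ 0.5872 -0.1222] [281.3, 168.4, 30.1, 94.8]
scene 0.93 [ 0.5763 -0.1209] [296.2, 156.1, 31.0, 105.0]
```

View pics/side3.png

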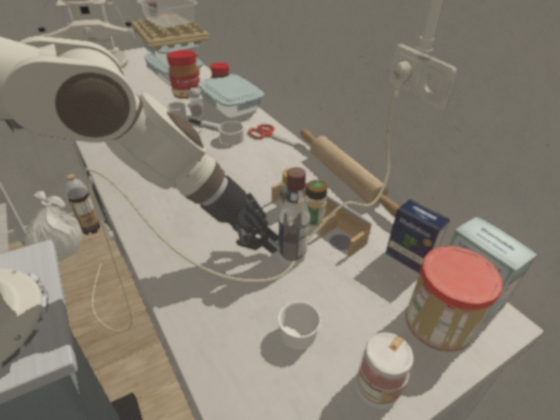

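The bottle (293,240) is upright and cradled between the fingers, 38 mm ahead of the tip. I'll finish the diagonal push, back off and measure again.

```bash
python3 - <<'E'
from p import *
B=np.array([.511,-.088]); P=np.array([.622,-.148]); v=P-B; L=np.linalg.norm(v); v/=L; yaw=np.arctan2(v[1],v[0])
r=rot(yaw,np.radians(40))
for s in (.065,L-.038,L-.075):
    move_linear(tcp([*(B+v*s),.03],r),v=.025 if s!=L-.075 else .05)
look('side scene')
h=np.array([np.cos(.238),np.sin(.238)])
for tilt in (45,40):
    r2=rot(.238,np.radians(tilt)); print(tilt,[ik(tcp([*(P+h*s),.03],r2),r2.as_rotvec()) is not None for s in (-.08,-.038,.03)])
print(state()['time_s'])
E
```

```text
side 0.98 [ 0.6313 -0.1422] [302.8, 167.4, 32.9, 94.6]
scene 0.69 [ 0.6212 -0.1529] [322.7, 155.1, 30.1, 103.5]
45 [True, True, True]
40 [True, True, True]
13.6667
```

```bash
python3 - <<'E'
from p import *
P=np.array([.623,-.148]); yaw=.238; h=np.array([np.cos(yaw),np.sin(yaw)]); r=rot(yaw,np.radians(40))
p=np.array(state()['eef_pos']); move_linear(p+[-.05,.02,.12],v=.15)
move_ptp(tcp([*(P-h*.10),.17],r),r.as_rotvec())
c=cam('wrist'); im=capture('wrist'); np.savez('w2.npz',K=c[0],r=c[1],t=c[2]); save(im,'w2raw.png')
print((-cv2.Rodrigues(c[1])[0].T@c[2]).round(3),state()['time_s'])
t=np.linspace(0,2*np.pi,60)
def dr(Q,col): cv2.polylines(im,[proj('',Q,c).round().astype(int).reshape(-1,1,2)],False,col,1)
D=np.array([.685,-.1335]); n=np.array([-h[1],h[0]])
dr(np.c_[D[0]+.024*np.cos(t),D[1]+.024*np.sin(t),0*t],(0,255,0))
for z in (0,.06): dr(np.c_[P[0]+.029*np.cos(t),P[1]+.029*np.sin(t),0*t+z],(255,0,0))
for k in (-.039,.039):
  for s in (-.004,.004): dr(np.array([[*(D+n*(k+s)-h*.02),0],[*(D+n*(k+s)-h*.02),.045],[*(D+n*(k+s)+h*.03),.045]]),(255,255,0))
save(im,'w2.png')
for d in regions_of('bottle','wrist')[:1]: print(d['rect'],d['confidence'])
E
```

```text
[ 0.383 -0.206  0.232] 15.7167
[250.0, 134.2, 66.9, 226.4] 0.59
```

View pics/w2.png

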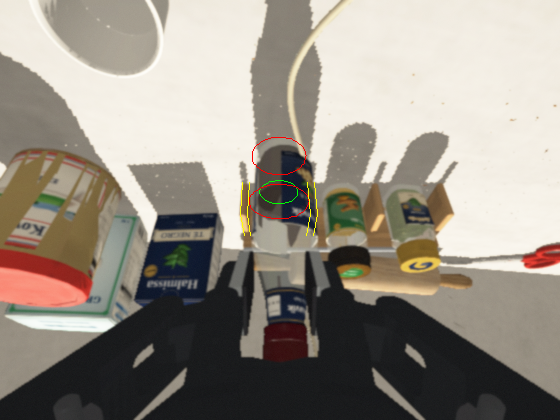

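```bash
python3 - <<'E'
from p import *
d=np.load('w2.npz'); c=(d['K'],d['r'],d['t']); x,y,w,hh,k=230,120,130,140,4
im=cv2.imread('pics/w2raw.png')[y:y+hh,x:x+w]; im=cv2.resize(im,None,fx=k,fy=k,interpolation=cv2.INTER_CUBIC); raw=im.copy()[:,:280]
yaw=.238; h=np.array([np.cos(yaw),np.sin(yaw)]); n=np.array([-h[1],h[0]]); D=np.array([.685,-.1335]); P=np.array([.628,-.144])
t=np.linspace(0,2*np.pi,60)
def dr(Q,col): cv2.polylines(im,[((proj('',Q,c)+.5-[x,y])*k).round().astype(int).reshape(-1,1,2)],False,col,1)
for z in (0,.06,.1): dr(np.c_[P[0]+.029*np.cos(t),P[1]+.029*np.sin(t),0*t+z],(0,0,255))
for q in (-.039,.039,.117):
  for s in (-.004,.004): dr(np.array([[*(D+n*(q+s)-h*.02),0],[*(D+n*(q+s)-h*.02),.045],[*(D+n*(q+s)+h*.03),.045]]),(0,255,255))
print(((n@(P-D))).round(4),(h@(P-D)).round(4))
cv2.imwrite('pics/w2c.png',np.hstack([im,raw]))
E
```

```text
0.0032 -0.0579
```

View pics/w2c.png

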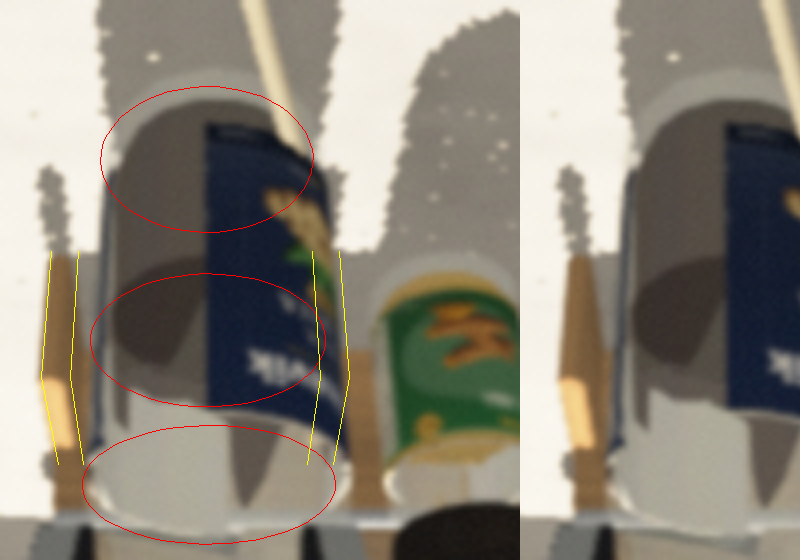

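```bash
python3 - <<'E'
from p import *
yaw=.238; h=np.array([np.cos(yaw),np.sin(yaw)]); n=np.array([-h[1],h[0]]); D=np.array([.685,-.1335]); r=rot(yaw,np.radians(40))
T=lambda a,b,z=.03: tcp([*(D+a*h+b*n),z],r)
move_linear(T(-.135,.0065,.1),v=.1); move_linear(T(-.13,.0065),v=.08)
f0=np.array(state()['force'])
for a,b in [(-.105,.0065),(-.09,.0035),(-.075,-.0005),(-.06,-.0005)]:
    move_linear(T(a,b),v=.025); f=np.array(state()['force'])-f0; print(a,round(state()['time_s'],1),(f[:2]@h).round(2),(f[:2]@n).round(2))
look('side scene'); save(capture('side'),'side4.png')
E
```

```text
-0.105 18.9 -0.48 -0.36
-0.09 19.6 -1.34 0.71
-0.075 20.4 -1.34 0.51
-0.06 21.1 0.19 0.31
side 0.9 [ 0.6752 -0.1489] [323.5, 162.4, 29.6, 94.1]
scene 0.65 [ 0.6637 -0.147 ] [331.9, 147.7, 31.9, 102.2]
```

```bash
python3 - <<'E'
import cv2
a=cv2.imread('pics/side4.png')[150:290,230:400]; cv2.imwrite('pics/side4c.png',cv2.resize(a,None,fx=4,fy=4,interpolation=cv2.INTER_CUBIC))
E
```

```text
(no output)
```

View pics/side4c.png

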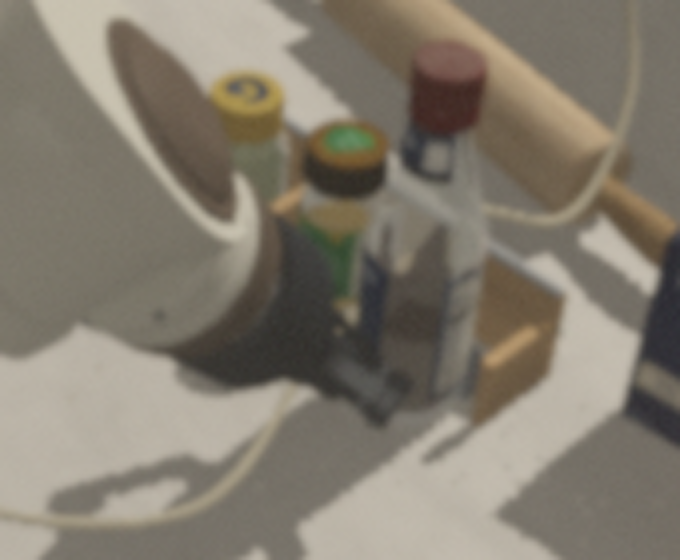

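The bottle is upright and entering the bay, with the fingers low behind it at crop (385,395). Next I'll triangulate its axis from both cameras to check its lateral position.

```bash
cat >> p.py <<'E'
from scipy.optimize import least_squares
def axis():
    obs=[]
    for n in ('side','scene'):
        im=capture(n); R_=regions_of('bottle',n)
        if not R_: continue
        m=R_[0]['region']; ys=np.where(m.any(1))[0]; c=cam(n)
        top=[np.mean(np.where(m[y])[0]) for y in range(ys[0]+3,ys[0]+15)]
        obs.append((c,np.mean(top),ys[0]+8.5,ys[0]))
    # cap midline: column at height ~.19
    f=lambda q:np.concatenate([[proj('',[q[0],q[1],.19],c)[0][0]-u-0., ] for c,u,_,_ in obs])
    q=least_squares(f,[.67,-.14]).x; return q
def rel(q):
    yaw=.238; h=np.array([np.cos(yaw),np.sin(yaw)]); n=np.array([-h[1],h[0]]); d=q-np.array([.685,-.1335]); return (h@d).round(4),(n@d).round(4)
E
python3 - <<'E'
from p import *
q=axis(); print(q.round(4),rel(q))
# same check on disc/initial: bottle predicted position
for n in ('side','scene'):
    capture(n); d=regions_of('bottle',n)[0]; x,y,w,h=d['rect']
    D=np.array([.685,-.1335]); hh=np.array([.972,.236]); nn=np.array([-.236,.972])
    for b in (-.006,0,.006): 
        P=D-.022*hh+b*nn; t=np.linspace(0,6.3,60)
        pts=np.vstack([np.c_[P[0]+.029*np.cos(t),P[1]+.029*np.sin(t),0*t+z] for z in (0,.1)]+[np.c_[P[0]+.015*np.cos(t),P[1]+.015*np.sin(t),0*t+.206]]); u=proj(n,pts)
        print(n,b,'pred',u.min(0).round(1),u.max(0).round(1),'obs',x,y,x+w,y+h)
E
```

```text
[ 0.6577 -0.1403] (np.float64(-0.0281), np.float64(-0.0002))
side -0.006 pred [320.7 159.2] [356.1 257.1] obs 319.5 163.8 353.5 256.3
side 0 pred [318.6 157.8] [353.4 255.5] obs 319.5 163.8 353.5 256.3
side 0.006 pred [316.5 156.4] [350.8 253.9] obs 319.5 163.8 353.5 256.3
scene -0.006 pred [334.  146.1] [366.2 249.4] obs 331.2 147.6 362.5 249.89999999999998
scene 0 pred [331.4 145.6] [363.4 248.6] obs 331.2 147.6 362.5 249.89999999999998
scene 0.006 pred [328.8 145.1] [360.6 247.9] obs 331.2 147.6 362.5 249.89999999999998
```

Lateral offset is about 0, as the cradle predicted. I'll push the rest of the way slowly, watching the force.

```bash
python3 - <<'E'
from p import *
yaw=.238; h=np.array([np.cos(yaw),np.sin(yaw)]); n=np.array([-h[1],h[0]]); D=np.array([.685,-.1335]); r=rot(yaw,np.radians(40))
T=lambda a,b,z=.03: tcp([*(D+a*h+b*n),z],r)
f0=None; a=-.06
while a<-.026:
    a+=.003 if a<-.045 else .0015
    move_linear(T(a,-.0005),v=.02); sleep(.15); F=np.mean([state()['force'] for _ in (sleep(.03) for _ in range(4))],0)
    f0=F if f0 is None else f0; f=F-f0; print(round(a,4),round(state()['time_s'],1),(f[:2]@h).round(2),(f[:2]@n).round(2))
    if f[:2]@h<-4: break
q=axis(); print(q.round(4),rel(q)); look('side scene')
E
```

```text
-0.057 22.4 0.0 0.0
-0.054 22.9 -0.48 -0.3
-0.051 23.5 0.13 0.17
-0.048 24.1 0.07 -0.32
-0.045 24.7 -0.23 -0.04
-0.0435 25.2 -1.46 -0.14
-0.042 25.8 -0.71 -0.3
-0.0405 26.3 -0.66 0.43
-0.039 26.8 -0.65 -0.36
-0.0375 27.4 -0.93 -0.03
-0.036 27.9 -0.71 -0.28
-0.0345 28.4 -0.58 0.17
-0.033 29.0 -0.9 -0.63
-0.0315 29.5 -1.09 0.03
-0.03 30.0 -7.62 1.03
[ 0.6859 -0.1332] (np.float64(0.0009), np.float64(0.0001))
side 0.71 [ 0.7029 -0.1434] [330.7, 154.6, 33.4, 95.5]
```

The sharp force rise shows the bottle has reached the back panel, and the triangulation puts it on the disc centre. I'll back off and check.

```bash
python3 - <<'E'
from p import *
yaw=.238; h=np.array([np.cos(yaw),np.sin(yaw)]); n=np.array([-h[1],h[0]]); D=np.array([.685,-.1335]); r=rot(yaw,np.radians(40))
T=lambda a,b,z=.03: tcp([*(D+a*h+b*n),z],r)
move_linear(T(-.035,-.0005),v=.01); move_linear(T(-.1,-.0005),v=.04); move_linear(T(-.13,0,.12),v=.1)
q=axis(); print(q.round(4),rel(q),state()['time_s'])
a=capture('side')[140:290,220:400]; b=capture('scene')[130:280,260:440]
save(cv2.resize(np.hstack([a,b]),None,fx=2.2,fy=2.2,interpolation=cv2.INTER_CUBIC),'fin.png')
E
```

```text
[ 0.6883 -0.1301] (np.float64(0.004), np.float64(0.0026)) 34.1583
```

```bash
python3 - <<'E'
from h import *
for l in ['bottle','spice_jar_tall','spice_jar_short','tin','ramekin']:
    for n in ('side','scene'):
        capture(n)
        for d in regions_of(l,n)[:1]: print(l,n,round(d['confidence'],2),d['rect'])
t=np.linspace(0,6.3,60)
for n in ('side','scene'):
    P=[.685,-.1335]; pts=np.vstack([np.c_[P[0]+.029*np.cos(t),P[1]+.029*np.sin(t),0*t+z] for z in (0,.1)]+[np.c_[P[0]+.015*np.cos(t),P[1]+.015*np.sin(t),0*t+.206]]); u=proj(n,pts); print(n,u.min(0).round(1),np.ptp(u,0).round(1))
E
```

```text
bottle side 0.93 [328.4, 156.3, 32.4, 95.3]
bottle scene 0.87 [335.5, 144.2, 32.1, 99.8]
spice_jar_tall side 0.82 [305.4, 178.0, 22.0, 49.7]
spice_jar_tall scene 0.94 [307.4, 200.9, 20.4, 31.8]
spice_jar_short side 0.83 [280.0, 167.9, 23.1, 47.0]
spice_jar_short scene 0.98 [273.2, 183.5, 23.5, 41.9]
tin scene 0.55 [143.6, 179.3, 32.1, 33.5]
ramekin side 0.77 [278.9, 301.1, 44.5, 46.3]
ramekin scene 0.63 [332.9, 271.9, 46.1, 41.6]
side [325.7 153.5] [35.6 96.9]
scene [335.7 142.7] [ 31.6 101.4]
```

```bash
python3 -c "
from plant import *
print(hand_in())"
```

```text
the job is handed in; nothing more can be done
None
```

I pushed the bottle into the empty bay against the back panel and handed the job in: the cameras put it upright within about 5 mm of the disc's centre with the other things unmoved, but `hand_in()` returned no verdict.

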